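# Prop the spring flap and fetch the orange visor clip

## Task

The clear flap of the blue parts bin springs shut, so push the plywood ramp prop in under the flap's yellow roller until the roller drops into the saddle at the prop's top, and leave the prop standing there to hold the flap up by itself. Then take the orange clip out of the bin and set it gently in the grey tray, lying flat with its channel upwards and let go. Leave the white clip in the bin, the flap propped open, and the other things on the table where they are.

Things in the scene. Friction and masses are not known exactly. Their poses are not given: they have to be found in the camera images.
- bin: blue open-topped parts bin, fixed, 220 (x) x 180 (y) x 60 mm high, walls and floor 5 mm. Origin: centre of its underside, on the table. The flap's hinge runs along bin x at y = +90 mm, 64 mm up; the front edge is at y = -90 mm. The roller sticks out on its -x side (towards the robot). Two clips lie inside near y = -48 mm, one near x = -20, one near x = +62 mm; which is which varies
- flap (a joint): hinge angle of the bin's clear, grey-edged flap (220 x 180 mm, 4 mm thick, 7 at the edges), rad: 0 shut, grows as its front edge rises, stop at 1.4. Spring and weight always close it (about 2 N at the roller to start it, 3 to 5 N to hold it up). With the roller in the prop's saddle it reads about 1.05
- roller (a point): centre of the yellow roller (16 mm across, 42 mm long, along bin x, turns freely on a steel pin) on the flap, 115 mm from the hinge line and 55 mm outside the bin's -x wall (bin x = -165 mm). Flap shut: bin y = -25 mm, 64 mm above the table; in the saddle: about bin y = +33 mm, 164 mm up
- prop: loose plywood ramp prop, about 0.45 kg: an upright plate 18 mm thick (its y) on a foot 240 x 56 x 10 mm (x -110 to +130 mm). Origin on the underside, in the plate's mid-plane. It is pushed along its +x, which must point along the bin's +y. The ramp rises from the toe (x = 130 mm, 30 mm high) to a crest (x = 24 mm, 163 mm high). Pushing takes under 15 N
- prop_saddle (a point): where the roller's centre comes to rest in the prop's saddle: prop x = 8 mm, 164 mm above its underside. The saddle's floor runs from x = -6 to +21 mm, 156 mm high, between the crest and a back stop (x = -25 to -6 mm, 178 mm high); the roller must climb the ramp and pass over the crest
- prop_tail (a point): centre of the orange patch on the prop's low tail, by which to hold it across its 18 mm thickness: prop x = -75 mm, 90 mm above its underside. The tail spans x = -110 to -25 mm, its top is 110 mm high, and nothing stands beside it above the 10 mm foot
- clip_orange: orange plastic visor clip, a U channel 50 mm long (its x), 26 mm wide (its y), 24 mm high, about 30 g, open side up. Origin at the centre of its underside. Starts on the bin's floor (5 mm up) with its length roughly along the bin's y
- clip_white: white clip of the same shape, beside the orange one in the bin; leave it there
- tray: shallow grey tray fixed to the table, 120 mm (its x) x 140 mm (its y), 14 mm high, walls and floor 4 mm thick, empty. Origin at the centre of its underside
- band_orange: loose orange C-shaped visor headband lying on the table left of the bin, about 130 mm across, 20 mm high; leave alone. Origin at the centre of its arc, on the table
- band_yellow: loose yellow C-shaped visor headband lying on the table beyond the tray, about 130 mm across, 20 mm high; leave alone. Origin at the centre of its arc, on the table
- band_white: loose white C-shaped visor headband lying on the table at the robot's right, about 130 mm across, 20 mm high; leave alone. Origin at the centre of its arc, on the table
- tape: black tape roll lying flat, 90 mm across, 24 mm high; leave alone. Origin at the centre of its underside
- driver: screwdriver, about 180 mm long, lying to the right of the tray; leave alone. Origin about the middle of its length
Mind the look-alikes: they are no part of the job. Leave any red look-alike of the tray alone.

How it is judged:
By the outcome, as a careful person would: the job done as asked, in the order asked, and still so for the second after the job is handed in, with the robot touching nothing.
It also fails if it takes over 69 s, if anything falls off the work surface, if the arm or the gripper's body presses on something with over 40 N, if the wrist force passes 120 N, or if a joint passes its speed limit or range.

## Robot

A 7-joint arm with a two-finger parallel gripper is mounted at the origin on the work surface. World frame = base frame: x ahead of the robot, y to its left, z up, the work surface at z = 0. Lengths are in m, angles in rad, forces in N, time in s.
With the tool pointing down it reaches from about 0.4 to 0.9 m from the base axis. Payload 5.6 kg.
Tool frame: the origin (TCP) lies midway between the tips of the shut fingers; the grasp point (between the pads) lies 19 mm behind it; y points along the fingers, z is the direction in which the jaws open and shut, and the axes are right-handed (so a half turn about y gives the same grasp; the last joint's range is limited). The gripper opens to 92 mm and grips with 3 to 60 N. Pads are 20 mm wide; open, the fingers measure 128 mm over their backs; the gripper's body (75 mm by 189 mm) begins 69 mm behind the grasp point.
Start: joints at [1.063, 0.468, -0.012, 1.603, 0.006, 1.071, -0.056], TCP at [0.291, -0.581, 0.215] pointing down, gripper open.
Joint ranges: [-2.53, 2.53], [-0.31, 2.02], [-1.57, 1.55], [0.28, 2.44], [-1.29, 4.43], [0.15, 1.84], [-2.92, 2.92]. Speed limits (rad/s): [2.57, 2.57, 3.14, 3.14, 3.14, 3.14, 3.14].

## Interface

Orientations are given as a 3x3 rotation matrix whose columns are the frame's x, y, z axes.
In Python, from station import env, effector, solver, viewer, workorder, search_frame, tip_of gives the robot as it stands. Calls block until the motion is done:
- env.reach(position, orientation): joint-space move of the TCP to a pose.
- env.movel(position, frame=None, rate=0.15): straight line of the TCP; frame=None keeps the orientation; rate is the mean speed in m/s.
- env.goto_joints(angles): joint-space move.
- effector.release() and effector.grasp(squeeze=None): open the fingers fully, or close them until they stop; squeeze is the grip in N (None keeps the last).
- env.pause(seconds).
- solver.inverse_kinematics(position, orientation): joint angles nearest the present ones, or None.
- env.sense(): the state.
- viewer.read_camera(name): name is "scene" or "side" or "wrist"; returns (picture, depth): 480x640x3 uint8, red, green, blue; 480x640 float32, m along the optical axis (not along the pixel's ray), 0 where there is no reading.
- viewer.camera_info(name): a dict with "intrinsics" (3x3 intrinsics, pixels), "eye" and "rotation" of the camera in the world; the wrist camera has in their place "T_tool_cam" (4x4, takes a point from camera to tool coordinates, whose origin is the TCP and whose axes are the tool frame's). Camera axes: x right, y up, looking along -z (the intrinsics and any distortion apply to the point x, -y, -z); pixel columns grow to the right and rows downward; lengths in m; the calibration is good to about 2 mm. The wrist camera is an equidistant fisheye: a pixel r from the principal point sees the ray r / f radians off the axis. A picture is of the moment at which its call begins: read the wrist's pose just before it. camera_info takes no time and is no camera call.
A pose or a line that the arm cannot do raises env.PlanningError and nothing moves.
- workorder.finish_job(): hands the job in, once; it reports no verdict.
Trained networks look in the newest picture that a camera, given by its name, has taken for a name from the list of things; names that differ only in an ending like _2 or _b are one class to them, and where a whole thing is asked for, a point or a joint stands for the part that bears it (a point fixed in the world has none). Each returns a list of dicts, best first, with "score" (0 to 1); they miss things now and then, are a little off and sometimes report something else, mostly with a low value. They report only what shows in the picture. A call takes as long as a camera call. They do not tell look-alikes from the thing itself.
- search_frame(camera, name): "at" ([x, y, z] in m, in world coordinates, good to about 4 mm: the middle of the surface that is visible of it).
- tip_of(camera, name): "at" ([x, y, z] in m, in world coordinates, good to about 4 mm: a listed point, or the origin of a listed thing).
The state is a dict: "t": time; "joint_positions": joint angles; "joint_velocities": joint speeds; "tau": joint torques, N m; "ee_pos": TCP position; "tcp_rot": TCP orientation; "wrist_force": force on the tool from outside, world axes, zero at the start; "moment": the same for the moment, N m; "gripper_width": finger opening in m.
Only numpy, scipy, OpenCV 4.12 (cv2) and the standard library are available. Lean on these libraries where they do the work, as an engineer would, in place of code of your own. Each camera call takes 0.05 s, during which the arm holds its last target.

## Working session

There is one attempt and no reset: what is moved stays moved. The work goes in short steps, each a Python script; the robot and the scene stay as the last script left them, time stands still between calls to the robot, and variables do not carry over. Pictures are saved under pics/ and viewed, and the job is handed in when it is done.

```bash
ls; mkdir -p pics; python3 - <<'E'
from station import env, effector, solver, viewer, workorder, search_frame, tip_of
import cv2
s=env.sense();print(s['t'],s['ee_pos'],s['tcp_rot'],s['gripper_width'])
for c in ['scene','side','wrist']:
    p,d=viewer.read_camera(c);cv2.imwrite(f'pics/a_{c}.png',p[:,:,::-1])
    i=viewer.camera_info(c);print(c,i)
    if c!='wrist':
        for n in ['bin','roller','prop','prop_saddle','prop_tail','clip_orange','clip_white','tray']:
            r=tip_of(c,n);print(n,[(x['at'],x['score']) for x in r[:3]])
print(env.sense()['t'])
E
```

```text
pics
0.0 [ 0.2910367  -0.58056033  0.21366793] [[-8.93940880e-01 -8.69697968e-04  4.48184054e-01]
 [-4.48184884e-01  1.48395058e-03 -8.93939656e-01]
 [ 1.12374515e-04 -9.99998521e-01 -1.71634957e-03]] 0.09172214407192418
scene {'intrinsics': array([[570.72798271,   0.        , 315.64730882],
       [  0.        , 570.72798271, 233.59723047],
       [  0.        ,   0.        ,   1.        ]]), 'eye': array([ 1.28899526, -0.87586513,  0.963643  ]), 'rotation': array([[ 0.73168828, -0.39956364,  0.55225099],
       [ 0.68145972,  0.44738883, -0.57918553],
       [-0.01564944,  0.80012007,  0.59963569]])}
bin [([0.6184, 0.1105, -0.0001], 0.96)]
roller [([0.4709, 0.04, 0.0609], 0.56)]
prop [([0.4351, -0.2717, 0.0028], 0.7)]
prop_saddle [([0.4348, -0.2581, 0.1626], 0.84)]
prop_tail [([0.4457, -0.3417, 0.0904], 0.65), ([0.6408, -0.2115, -0.0028], 0.62)]
clip_orange []
clip_white []
tray [([0.2586, -0.293, -0.0007], 0.82), ([0.6403, -0.2074, -0.0065], 0.81)]
side {'intrinsics': array([[601.16837452,   0.        , 318.71850325],
       [  0.        , 601.16837452, 244.95366243],
       [  0.
[... 515 characters left out ...]
 -0.3476, 0.0881], 0.93)]
clip_orange [([0.6184, 0.1195, -0.0023], 0.38)]
clip_white []
tray [([0.6464, -0.2076, -0.0027], 0.89), ([0.2602, -0.2899, 0.002], 0.72)]
wrist {'intrinsics': array([[371.64829954,   0.        , 318.87523314],
       [  0.        , 371.64829954, 234.21475662],
       [  0.        ,   0.        ,   1.        ]]), 'T_tool_cam': array([[ 7.72469640e-04, -9.62166957e-01, -2.72459446e-01,
        -7.68151055e-02],
       [-1.83424673e-03,  2.72457706e-01, -9.62166012e-01,
        -1.69413675e-01],
       [ 9.99998019e-01,  1.24300188e-03, -1.55438629e-03,
         7.36477924e-05],
       [ 0.00000000e+00,  0.00000000e+00,  0.00000000e+00,
         1.00000000e+00]])}
0.95
```

View pics/a_scene.png

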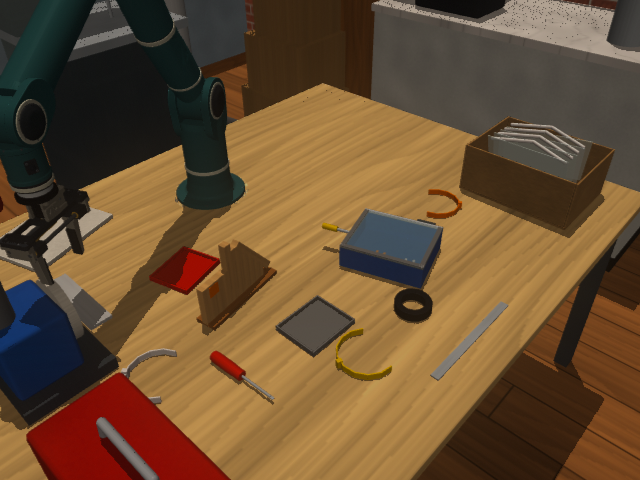

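View pics/a_side.png

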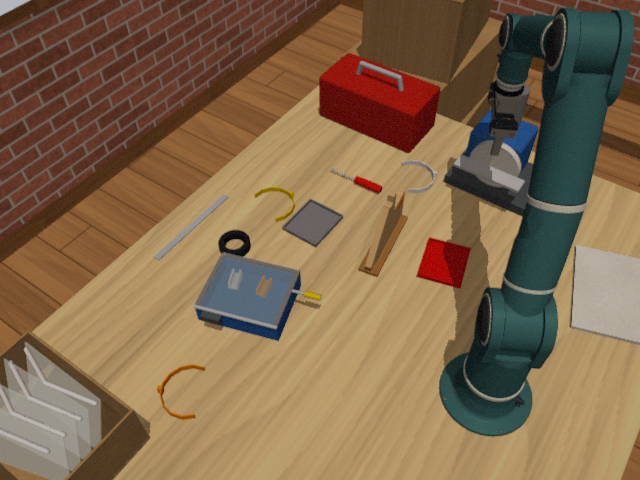

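The grey tray is at scene (317,325) and side (313,222), and its red look-alike is at scene (185,270). The prop is at scene (237,283), the bin at scene (390,245), and the roller at side (312,296). Through the clear flap in the side view, the orange clip is at (264,287) and the white one at (235,279). Next I'll measure the yaws from depth.

```bash
cat > h.py <<'E'
from station import env, effector, solver, viewer, workorder, search_frame, tip_of
import numpy as np, cv2
def cloud(c):
    p,d=viewer.read_camera(c);i=viewer.camera_info(c);K=i['intrinsics']
    v,u=np.mgrid[:480,:640]
    P=np.stack([(u-K[0,2])/K[0,0]*d,-(v-K[1,2])/K[1,1]*d,-d],-1)
    W=P@i['rotation'].T+i['eye']; W[d<=0]=np.nan
    return p,W
def proj(c,X):
    i=viewer.camera_info(c);K=i['intrinsics'];q=(np.asarray(X)-i['eye'])@i['rotation']
    return np.stack([K[0,0]*q[...,0]/-q[...,2]+K[0,2],K[1,1]*-q[...,1]/-q[...,2]+K[1,2]],-1)
def rot(yaw): # tool down, jaw opening axis z at world heading yaw
    z=np.array([np.cos(yaw),np.sin(yaw),0]);y=np.array([0,0,-1.]);return np.stack([np.cross(y,z),y,z],1)
def Rz(a): return np.array([[np.cos(a),-np.sin(a),0],[np.sin(a),np.cos(a),0],[0,0,1]])
E
cat > m.py <<'E'
from h import *
np.set_printoptions(precision=4,suppress=True)
C={}
for c in ['scene','side']:
    p,W=cloud(c);C[c]=(p,W);x,y,z=W[...,0],W[...,1],W[...,2]
    hsv=cv2.cvtColor(p,cv2.COLOR_RGB2HSV).astype(int)
    m=(x>.35)&(x<.55)&(y>-.42)&(y<-.12)&(z>.035)&(z<.2)
    # tall plate
    q=W[m];r=cv2.minAreaRect(q[:,:2].astype(np.float32));print(c,'plate rect',r,len(q),q[:,2].max())
    u,sv,vt=np.linalg.svd(q[:,:2]-q[:,:2].mean(0),full_matrices=False);print('  pca',np.degrees(np.arctan2(vt[0,1],vt[0,0]))%180,q[:,:2].mean(0))
    m=(x>.35)&(x<.55)&(y>-.42)&(y<-.12)&(z>.006)&(z<.2)
    print('  all rect',cv2.minAreaRect(W[m][:,:2].astype(np.float32)))
    blue=(hsv[...,0]>95)&(hsv[...,0]<130)&(hsv[...,1]>60)
    m=(x>.45)&(x<.8)&(y>-.05)&(y<.28)&(z>.02)&(z<.09)
    q=W[m];print('  bin rect',cv2.minAreaRect(q[:,:2].astype(np.float32)),len(q))
    m=(x>.5)&(x<.8)&(y>-.05)&(y<.28)&(z>.056)&(z<.08);q=W[m];print('  bin top',len(q),cv2.minAreaRect(q[:,:2].astype(np.float32)),np.nanmedian(q[:,2]))
    m=(x>.55)&(x<.74)&(y>-.31)&(y<-.12)&(z>.006)&(z<.03)
    q=W[m];print('  tray rect',cv2.minAreaRect(q[:,:2].astype(np.float32)),len(q))
    yl=(hsv[...,0]>22)&(hsv[...,0]<34)&(hsv[...,1]>170)&(x>.4)&(x<.54)&(y>0)&(y<.12)&(z>.03)
    print('  yellow',W[yl].mean(0) if yl.any() else None,yl.sum())
    oc=(hsv[...,1]>90)&(hsv[...,0]<22)&(x>.53)&(x<.75)&(y>0)&(y<.2)
    print('  orange in bin',np.median(W[oc],0),oc.sum())
np.save('C.npy',np.array([C[c][1] for c in C]))
E
python3 m.py
python3 - <<'E'
import cv2
for c,(u,v,w,h) in dict(side=(170,180,280,160),scene=(180,190,280,170)).items():
    p=cv2.imread(f'pics/a_{c}.png')[v:v+h,u:u+w];cv2.imwrite(f'pics/crop_{c}.png',cv2.resize(p,None,fx=2.8,fy=2.8,interpolation=cv2.INTER_CUBIC))
E
```

```text
scene plate rect ((0.4368895888328552, -0.2636871337890625), (0.024989327415823936, 0.23599247634410858), 8.565824508666992) 2490 0.18261747390912253
  pca 98.03877113457858 [ 0.4447 -0.2855]
  all rect ((0.4694536030292511, -0.2672714293003082), (0.2957706153392792, 0.15568606555461884), 81.5766830444336)
  bin rect ((0.6480316519737244, 0.109478659927845), (0.27072668075561523, 0.3561980128288269), 79.00035858154297) 5579
  bin top 4013 ((0.6053087711334229, 0.12180176377296448), (0.24155035614967346, 0.21481864154338837), 17.306625366210938) 0.06689980614811597
  tray rect ((0.6475546956062317, -0.20297954976558685), (0.1587723195552826, 0.18458931148052216), 89.90660095214844) 1288
  yellow [0.4736 0.0396 0.0719] 11
  orange in bin [0.7124 0.0317 0.0013] 805
side plate rect ((0.4319821298122406, -0.26048046350479126), (0.02120046317577362, 0.243530735373497), 9.237051010131836) 1105 0.18679727339621666
  pca 98.0250865528629 [ 0.4265 -0.2499]
  all rect ((0.4498225152492523, -0.2701619863510132), (0.29801249504089355, 0.199784517288208), 89.82298278808594)
  bin rect ((0.6480342149734497, 0.10996001958847046), (0.2702563405036926, 0.3576204478740692), 78.48614501953125) 6506
  bin top 5293 ((0.6051527261734009, 0.11963021755218506), (0.24328964948654175, 0.2088775634765625), 18.07601547241211) 0.06768553262558674
  tray rect ((0.6449031829833984, -0.21512214839458466), (0.18941350281238556, 0.18974202871322632), 89.90856170654297) 1252
  yellow [0.4654 0.0414 0.0703] 91
  orange in bin [0.5828 0.1061 0.0637] 293
```

View pics/crop_side.png

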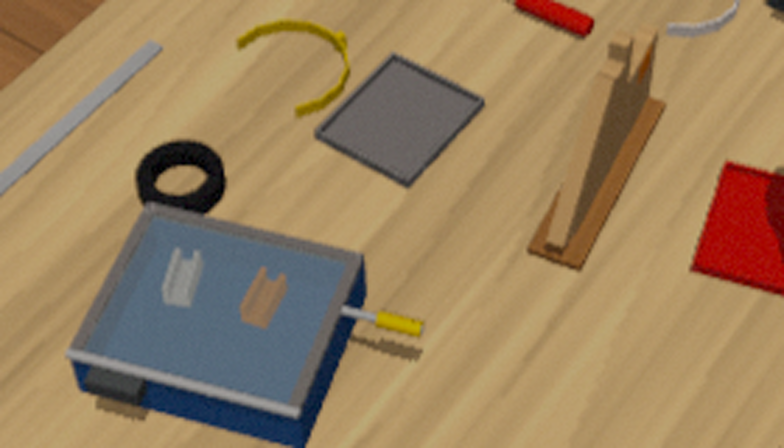

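View pics/crop_scene.png

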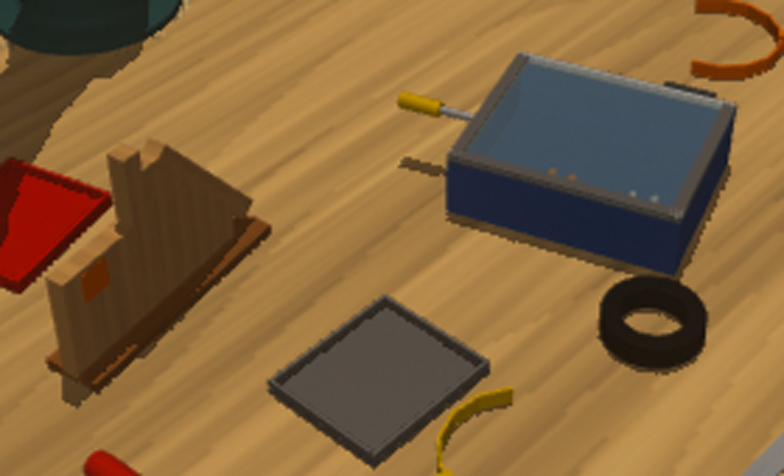

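The enlarged crops confirm which clip is which: the orange one is the inner clip, at crop (263,298), near bin x = -20, and the white one is at (182,278). The grey tray matches the description; the red one is the look-alike. Next I fit the poses from corners.

```bash
cat > fit.py <<'E'
from h import *
from scipy.optimize import least_squares
np.set_printoptions(precision=4,suppress=True)
sd=lambda a:np.array(a)/2.8+[170,180]-.32
sc=lambda a:np.array(a)/2.8+[180,190]-.32
def fit(model,obs,x0,name):
    def f(x):
        return np.concatenate([(proj(c,(model[i]@Rz(x[2]).T+[x[0],x[1],0]))-o).ravel() for c,i,o in obs])
    r=least_squares(f,x0,loss='soft_l1');print(name,r.x,np.degrees(r.x[2]));print(f(r.x).reshape(-1,2));return r.x
zt=.0675
M=np.array([[-.11,-.09,zt],[.11,-.09,zt],[.11,.09,zt],[-.11,.09,zt],[-.11,-.09,0],[.11,-.09,0]])
b=fit(M,[('side',[0,1,2,3],sd([(362,258),(150,207),(70,353),(300,413)])),
 ('scene',[0,1,2,3,4,5],sc([(448,155),(680,217),(735,105),(525,55),(447,215),(677,273)]))],[.61,.12,.3],'bin')
M=np.array([[-.06,-.07,.014],[.06,-.07,.014],[.06,.07,.014],[-.06,.07,.014]])
t=fit(M,[('side',[0,1,2,3],sd([(484,101),(392,55),(316,134),(409,185)])),
 ('scene',[0,1,2,3],sc([(268,383),(375,465),(490,365),(387,296)]))],[.645,-.207,.3],'tray')
# prop: corners foot toe; model
M=np.array([[.13,-.028,.01],[.13,.028,.01],[-.11,-.028,.01],[-.11,.028,.01],[-.025,-.009,.178],[-.025,.009,.178],[-.11,-.009,.11],[-.11,.009,.11],[.024,.009,.163],[.024,-.009,.163]])
p=fit(M,[('side',[0,1],sd([(529,246),(581,265)])),('scene',[0,2,6,7],sc([(270,228),(95,385),(72,294),(48,278)])),
 ('scene',[9,4],sc([(167,158),(120,162)]))],[.433,-.268,.15],'prop')
np.save('fit.npy',np.array([b,t,p]))
E
python3 fit.py
```

```text
bin [0.6163 0.1152 0.3189] 18.272200190859305
[[-0.0376 -1.3485]
 [-2.3806 -1.2576]
 [-1.6655  0.127 ]
 [-0.648  -0.2531]
 [-0.6268 -0.4299]
 [ 0.4492 -0.2128]
 [-0.0318 -0.5098]
 [-2.9863 -1.2604]
 [-0.5    -1.5512]
 [-1.1135  0.5355]]
tray [ 0.6446 -0.2079 -0.0044] -0.25152887833392773
[[-0.4001 -1.4911]
 [-0.6007 -1.5963]
 [-1.6891 -1.3763]
 [-1.1784 -1.5872]
 [-0.4793 -0.764 ]
 [-0.5882 -2.8954]
 [-0.0318 -1.4702]
 [-1.131  -0.7522]]
prop [ 0.4371 -0.2707  1.7555] 100.58135924117165
[[-0.9925  0.2962]
 [-0.3963  0.1086]
 [-0.4023 -1.0115]
 [ 1.0477  1.1998]
 [-2.9021 -1.4642]
 [-0.4948  1.3527]
 [-0.9993 -3.8436]
 [ 1.3559  0.913 ]]
```

```bash
cat > plan.py <<'E'
from h import *
np.set_printoptions(precision=4,suppress=True)
b,t,_=np.load('fit.npy')
def B(x,y,z=0): return Rz(b[2])@[x,y,0]+[b[0],b[1],z]
hp=np.radians(99.8); hb=b[2]+np.pi/2
def tool(o,h,z,flip=0,g=-.085): # prop origin, heading
    return np.array([o[0]+g*np.cos(h),o[1]+g*np.sin(h),z]), rot(h+np.pi/2+flip*np.pi)
O0=np.array([.4347+0.,-.2705])  # refined below
# origin from nets: saddle at +8, tail -75
s=np.array([.4325,-.2603]);tl=np.array([.447,-.3447]);d=np.array([np.cos(hp),np.sin(hp)])
O0=((s-.008*d)+(tl+.075*d)+np.array([.4371,-.2707]))/3
O1=B(-.165,-.150)[:2]; O2=B(-.165,.025)[:2]
E
python3 - <<'E'
from plan import *
print(O0,O1,O2,B(-.165,-.025,.064))
for f in (0,1):
    for n,(o,h,z) in dict(a=(O0,hp,.2),g=(O0,hp,.076),p1=(O1,hb,.076),p2=(O2,hb,.076),up=(O2,hb,.25)).items():
        print(f,n,tool(o,h,z,f)[0],solver.inverse_kinematics(*tool(o,h,z,f)))
E
```

```text
[ 0.4351 -0.2699] [ 0.5067 -0.079 ] [0.4518 0.0872] [0.4675 0.0397 0.064 ]
0 a [ 0.4495 -0.3537  0.2   ] [ 0.3976  0.3528  0.2628  1.8275 -0.1086  0.9752 -2.2646]
0 g [ 0.4495 -0.3537  0.076 ] [ 0.3839  0.5248  0.2878  1.9138 -0.2143  0.7325 -2.1755]
0 p1 [ 0.5333 -0.1597  0.076 ] [ 0.1049  0.4961  0.1589  1.9441 -0.1158  0.71   -2.4898]
0 p2 [0.4785 0.0065 0.076 ] [-0.0643  0.3919 -0.0227  2.1178  0.0147  0.632  -2.9198]
0 up [0.4785 0.0065 0.25  ] [-1.2249  0.3321  1.395   2.0236 -0.3711  1.0873 -2.4835]
1 a [ 0.4495 -0.3537  0.2   ] [ 0.8918  0.3833 -0.3567  1.7939  0.1566  0.9921  0.644 ]
1 g [ 0.4495 -0.3537  0.076 ] [ 0.8482  0.5431 -0.3084  1.8815  0.2318  0.7516  0.5822]
1 p1 [ 0.5333 -0.1597  0.076 ] [ 0.6043  0.5538 -0.4769  1.91    0.3573  0.7617  0.2453]
1 p2 [0.4785 0.0065 0.076 ] [ 0.3846  0.4634 -0.5607  2.0895  0.3834  0.6885 -0.1103]
1 up [0.4785 0.0065 0.25  ] [ 0.4965  0.2007 -0.6475  1.9367  0.1392  1.0483  0.1078]
```

```bash
python3 - <<'E'
from plan import *
p,R=tool(O0,hp,.21,1); env.reach(p,R)
p,R=tool(O0,hp,.076,1); env.movel(p,R,rate=.15)
effector.grasp(40); s=env.sense();print(s['t'],s['gripper_width'],s['wrist_force'],s['moment'],s['ee_pos'])
for c in ['scene','side']:
    q,_=viewer.read_camera(c);cv2.imwrite(f'pics/b_{c}.png',q[150:400,120:480,::-1])
    for n in ['prop','prop_saddle']: print(c,n,[(x['at'],x['score']) for x in tip_of(c,n)[:2]])
E
```

```text
4.275 0.017904872660699227 [-0.3547 -0.3511  0.2547] [-0.1079 -0.14   -0.1208] [ 0.4495 -0.3537  0.0759]
scene prop [([0.4345, -0.2711, 0.0], 0.57)]
scene prop_saddle [([0.4349, -0.2581, 0.1613], 0.86)]
side prop [([0.4324, -0.2727, 0.0009], 0.65), ([0.4339, -0.2641, 0.1584], 0.62)]
side prop_saddle [([0.4313, -0.2641, 0.161], 0.62)]
```

View pics/b_scene.png

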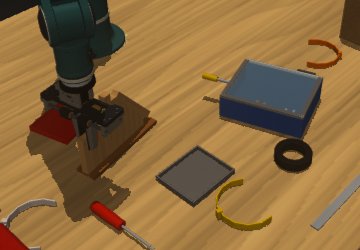

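The fingers hold the tail at about crop (95,130) with a width of 17.9 mm, and the prop stands upright. Next I slide it into line and stop short of the roller.

```bash
python3 - <<'E'
from plan import *
p,R=tool(O1,hb,.076,1)
env.movel(p,R,rate=.12)
s=env.sense();print(s['t'],s['gripper_width'],s['wrist_force'],s['moment'],s['ee_pos'],p)
for c in ['scene','side']:
    q,_=viewer.read_camera(c);cv2.imwrite(f'pics/c_{c}.png',cv2.resize(q[150:400,120:480,::-1],None,fx=2,fy=2))
    for n in ['prop_saddle','roller']: 
        print(c,n,[(x['at'],Rz(-b[2])@(np.array(x['at'])-[b[0],b[1],0]),x['score']) for x in tip_of(c,n)[:1]])
E
```

```text
6.4833 0.017980534593301324 [-0.3878  0.4503 -2.7348] [ 0.1174 -0.0611  0.1136] [ 0.5332 -0.1598  0.0759] [ 0.5333 -0.1597  0.076 ]
scene prop_saddle [([0.5037, -0.0675, 0.1621], array([-0.1642, -0.1381,  0.1621]), 0.72)]
scene roller [([0.4692, 0.0379, 0.0617], array([-0.164 , -0.0272,  0.0617]), 0.8)]
side prop_saddle [([0.4995, -0.0716, 0.1587], array([-0.1695, -0.1407,  0.1587]), 0.56)]
side roller [([0.469, 0.0405, 0.0652], array([-0.1633, -0.0247,  0.0652]), 0.92)]
```

View pics/c_scene.png

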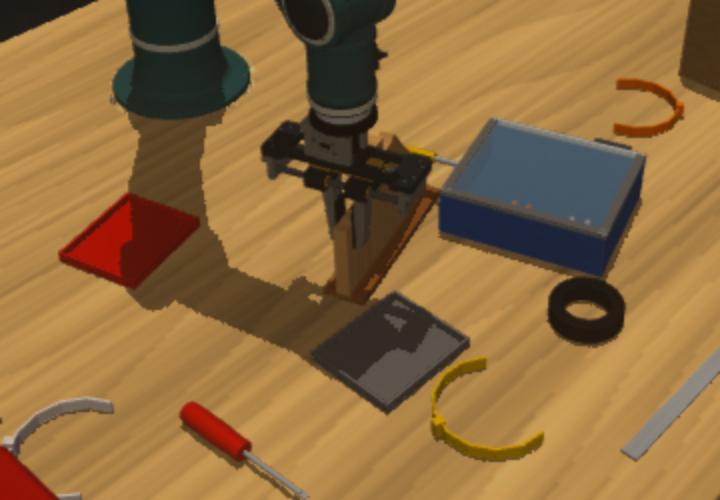

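View pics/c_side.png

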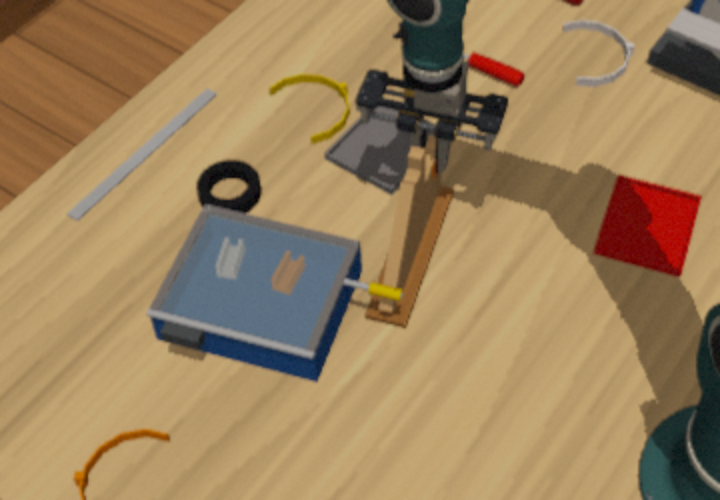

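```bash
python3 - <<'E'
from plan import *
def bf(v): return Rz(-b[2])@v
for y in [-.10,-.05,-.02,.0,.01,.016,.02,.024,.027]:
    p,R=tool(B(-.165,y)[:2],hb,.076,1)
    try: env.movel(p,R,rate=.08)
    except Exception as e: print(e);break
    s=env.sense();print(round(s['t'],2),y,bf(s['wrist_force']),s['gripper_width'],bf(s['ee_pos']-p))
for c in ['scene','side']:
    q,_=viewer.read_camera(c);cv2.imwrite(f'pics/d_{c}.png',cv2.resize(q[120:370,150:450,::-1],None,fx=2.4,fy=2.4))
    for n in ['prop_saddle','roller']: 
        print(c,n,[(bf(np.array(x['at'])-[b[0],b[1],0]),x['score']) for x in tip_of(c,n)[:1]])
E
```

```text
7.56 -0.1 [ 0.7904  0.0326 -2.7008] 0.017612873224420907 [ 0.0003  0.0007 -0.0001]
8.33 -0.05 [ 1.1407  0.8711 -2.891 ] 0.01790652862349871 [ 0.      0.0005 -0.0001]
8.86 -0.02 [ 0.7566  1.2175 -2.9425] 0.017834479816769958 [-0.      0.0005 -0.0001]
9.26 0.0 [ 1.4273 -0.0031 -3.1261] 0.01771133280565334 [ 0.      0.0004 -0.0001]
9.53 0.01 [ 1.514  -0.1812 -3.381 ] 0.017617231206310684 [-0.      0.0003 -0.0001]
9.78 0.016 [ 0.0305  0.1122 -3.0936] 0.017786683408181507 [-0.      0.0002 -0.0001]
10.03 0.02 [-0.3137 -0.715  -4.3718] 0.01768020073756187 [-0.      0.0001 -0.0001]
10.28 0.024 [ 0.2449  0.4283 -4.3071] 0.017611247836878622 [-0.0001  0.0008 -0.0001]
10.53 0.027 [ 0.9822 -1.0256 -4.3519] 0.01818837568875775 [-0.0001  0.0004 -0.0001]
scene prop_saddle [(array([-0.1587,  0.0407,  0.1612]), 0.57)]
scene roller [(array([-0.1625,  0.0316,  0.165 ]), 0.67)]
side prop_saddle [(array([-0.1672,  0.0341,  0.1601]), 0.98)]
side roller [(array([-0.1663,  0.0288,  0.166 ]), 0.94)]
```

View pics/d_scene.png

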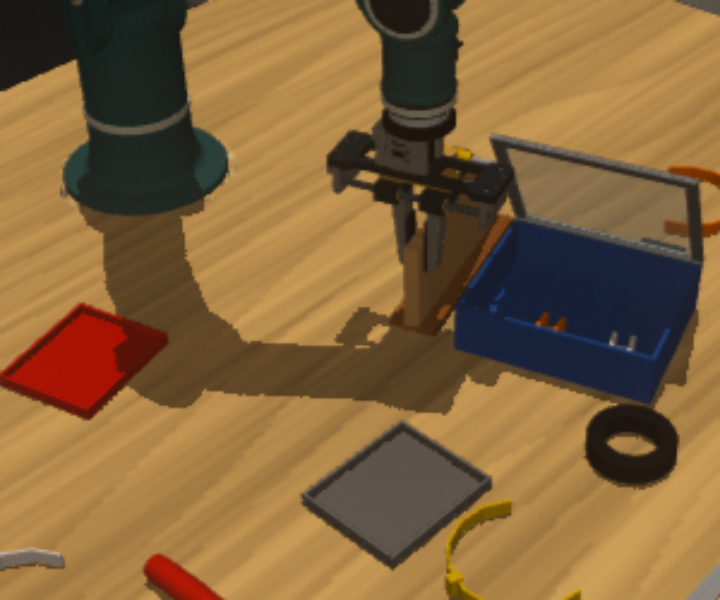

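View pics/d_side.png

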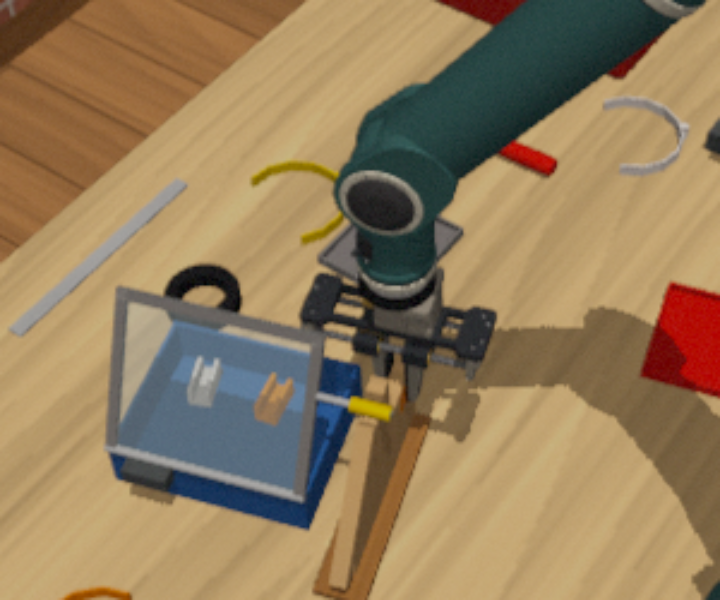

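The roller is at side crop (370,408), about 165 mm up, which matches the saddle, and the flap is open. I'll check it close up with the wrist camera before letting go.

```bash
python3 - <<'E'
from plan import *
q,_=viewer.read_camera('wrist');cv2.imwrite('pics/e_wrist.png',q[:,:,::-1])
q,_=viewer.read_camera('side');cv2.imwrite('pics/e_side.png',cv2.resize(q[250:340,260:350,::-1],None,fx=6,fy=6,interpolation=cv2.INTER_CUBIC))
E
```

```text
(no output)
```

View pics/e_wrist.png

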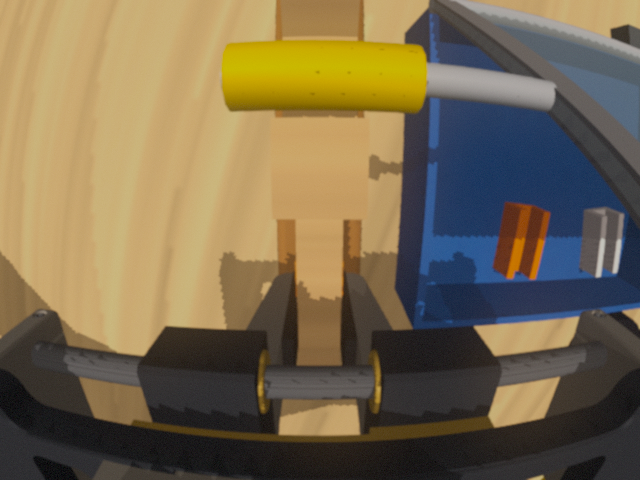

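View pics/e_side.png

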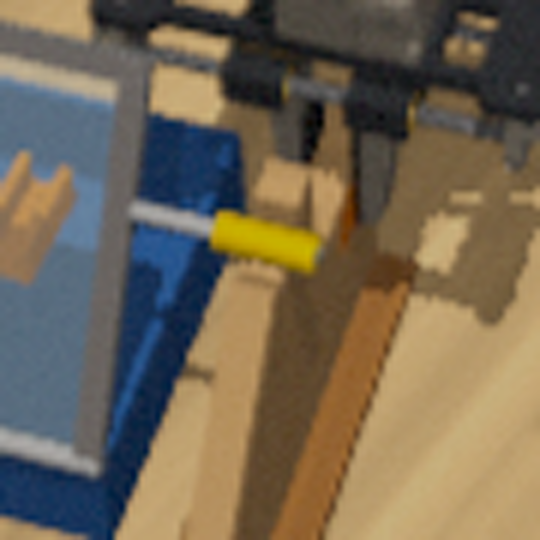

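The wrist view shows the roller at (325,77) seated between the back stop (320,168) and the crest (320,35), and well centred on the plate. I'll let go, back away along -y and look at the clips.

```bash
python3 - <<'E'
from plan import *
effector.release()
s=env.sense()
p=s['ee_pos']; q=p+B(0,-.06)-B(0,0); env.movel(q,rate=.2); q[2]=.27; env.movel(q,rate=.25)
print(env.sense()['t'])
def bf(v): return Rz(-b[2])@(np.array(v)-[b[0],b[1],0])
for f in (0,1):
  for x,y,z in [(-.025,-.052,.009),(-.025,-.052,.15),(-.025,-.11,.27)]:
    print(f,solver.inverse_kinematics(B(x,y,z),rot(hb+np.pi/2+f*np.pi)))
for z in (.05,.2): print('tray',[solver.inverse_kinematics([t[0],t[1],z],rot(a)) for a in (hb+np.pi/2,np.pi,0,np.pi/2,-np.pi/2)])
for c in ['scene','side','wrist']:
    im,_=viewer.read_camera(c)
    if c=='wrist': cv2.imwrite('pics/f_wrist.png',im[:,:,::-1])
    for n in ['roller','clip_orange','clip_white']:
        print(c,n,[(bf(r['at']),r['score']) for r in tip_of(c,n)[:2]])
E
```

```text
13.4667
0 [-0.2214  0.6704  0.0957  1.8228 -0.0979  0.6529 -2.8911]
0 [ 0.673   0.9464 -1.3296  1.7029  0.9579  1.2983  2.5955]
0 [-0.0405  0.3815 -0.0231  1.6015  0.0094  1.1586 -2.8884]
1 [ 0.1619  0.7221 -0.4213  1.795   0.4248  0.7153 -0.1727]
1 [ 0.2217  0.5343 -0.4993  1.7304  0.3034  0.9543 -0.0773]
1 [ 0.3049  0.4343 -0.4937  1.5766  0.2169  1.1855  0.087 ]
tray [array([ 0.144 ,  0.699 ,  0.1704,  1.6436, -0.151 ,  0.8119, -2.4434]), array([ 0.7739,  0.8646, -0.7851,  1.5953,  0.7023,  0.9837,  2.9019]), array([ 0.4798,  0.7264, -0.3152,  1.6173,  0.2795,  0.8426,  0.052 ]), array([ 0.6058,  0.7677, -0.5063,  1.6076,  0.4503,  0.8848,  1.4999]), array([ 0.3063,  0.6988, -0.0627,  1.6309,  0.0555,  0.8136, -1.3507])]
tray [array([ 0.1755,  0.5255,  0.1248,  1.5503, -0.0712,  1.0702, -2.5049]), array([-0.4961,  0.9231,  1.34  ,  1.5965, -0.914 ,  1.3716, -2.1871]), array([ 0.4904,  0.5562, -0.3309,  1.5255,  0.1944,  1.0923,  0.1161]), array([ 0.6311,  0.5982, -0.5467,  1.5148,  0.331 ,  1.1218,  1.5879]), array([ 0.3243,  0.5307, -0.0884,  1.5386,  0.0509,  1.0746, -1.3471])]
scene roller [(array([-0.1636,  0.032 ,  0.1619]), 0.57)]
scene clip_orange [(array([-0.0232, -0.0526,  0.0044]), 0.61), (array([-0.1618,  0.0398,  0.1629]), 0.36)]
scene clip_white [(array([ 0.0647, -0.0516,  0.0019]), 0.47)]
side roller [(array([-0.1657,  0.0319,  0.1632]), 0.79)]
side clip_orange []
side clip_white []
wrist roller [(array([-0.1595,  0.0347,  0.165 ]), 0.75)]
wrist clip_orange [(array([-0.0163, -0.0467,  0.0049]), 0.77), (array([-0.1607,  0.032 ,  0.1667]), 0.38)]
wrist clip_white [(array([ 0.062 , -0.0533,  0.0055]), 0.93), (array([-0.075 , -0.3145, -0.0003]), 0.29)]
```

View pics/f_wrist.png

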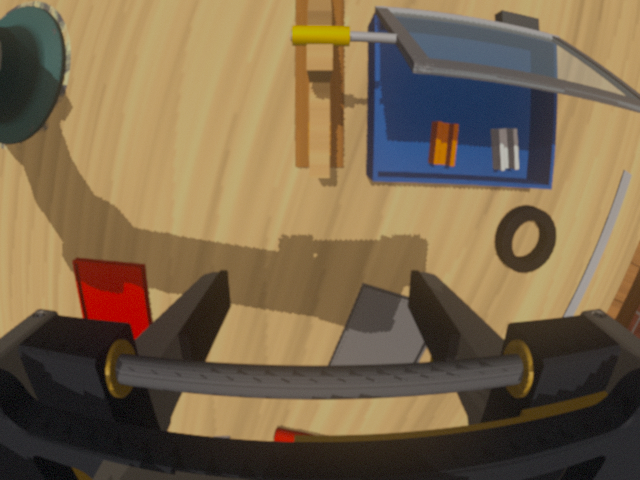

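The prop stands by itself with the roller at (322,35), 163 mm up. In the bin the orange clip is at (446,144) and the white one at (507,149). I'll turn the hand so the camera faces away from the flap and measure the clip's yaw from there.

```bash
cat >> plan.py <<'E'
def bf(v): return (np.asarray(v)-[b[0],b[1],0])@Rz(b[2])
def wcloud():
    s=env.sense();im,d=viewer.read_camera('wrist');i=viewer.camera_info('wrist');K=i['intrinsics'];T=i['T_tool_cam']
    v,u=np.mgrid[:480,:640];dx=(u-K[0,2])/K[0,0];dy=(v-K[1,2])/K[1,1];r=np.hypot(dx,dy)+1e-9
    k=np.tan(np.minimum(r,1.4))/r
    P=np.stack([dx*k*d,-dy*k*d,-d],-1);P[d<=0]=np.nan
    W=(P@T[:3,:3].T+T[:3,3])@np.array(s['tcp_rot']).T+s['ee_pos'];return im,W
def clips(im,W,name='orange'):
    q=bf(W);hsv=cv2.cvtColor(im,cv2.COLOR_RGB2HSV).astype(int)
    m=(abs(q[...,0])<.1)&(q[...,1]<-.01)&(q[...,1]>-.083)&(q[...,2]>.007)&(q[...,2]<.05)
    m&=((hsv[...,0]<22)&(hsv[...,1]>120)) if name=='orange' else (hsv[...,1]<70)
    return q[m]
E
python3 - <<'E'
from plan import *
env.reach(B(-.025,-.11,.27),rot(hb+np.pi/2))
s=env.sense();print(s['t'],s['joint_positions'])
im,W=wcloud();cv2.imwrite('pics/g_wrist.png',im[:,:,::-1])
for n in ('orange','white'):
    q=clips(im,W,n);top=q[q[:,2]>np.percentile(q[:,2],90)-.006]
    print(n,len(q),np.percentile(q[:,2],[5,50,95]),cv2.minAreaRect(q[:,:2].astype(np.float32)),cv2.minAreaRect(top[:,:2].astype(np.float32)))
    print([(bf(r['at']),r['score']) for r in tip_of('wrist','clip_'+n)[:2]])
E
```

```text
16.7167 [-0.0403  0.3813 -0.0232  1.6016  0.0094  1.1587 -2.8882]
orange 853 [0.009  0.0116 0.0291] ((-0.020323384553194046, -0.05102033540606499), (0.05093173682689667, 0.02550211362540722), 86.2767562866211) ((-0.02036987617611885, -0.05167190730571747), (0.049656983464956284, 0.025494076311588287), 86.17250061035156)
[(array([-0.0191, -0.0438,  0.0044]), 0.77)]
white 993 [0.0092 0.0214 0.029 ] ((0.02050764486193657, -0.056404273957014084), (0.1129726693034172, 0.051022838801145554), 5.794240951538086) ((0.06286683678627014, -0.052809976041316986), (0.02695268578827381, 0.05047725886106491), 7.789838790893555)
[(array([ 0.0605, -0.0522,  0.0026]), 0.69)]
```

View pics/g_wrist.png

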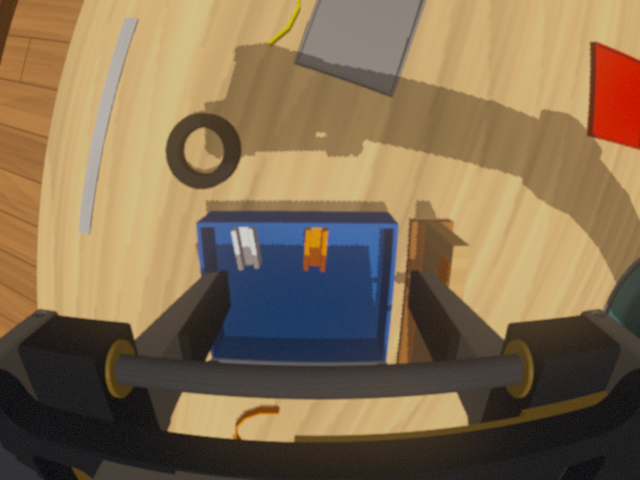

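The orange clip sits at bin (-20.3, -51.3) mm with its top 29 mm up and its length 86° off bin x. The white clip (245,248) is clear of it. I'll grasp with a 7 mm offset away from the white one.

```bash
python3 - <<'E'
from plan import *
R=rot(b[2]+np.pi-np.radians(3.8))
env.movel(B(-.0273,-.0535,.20),R,rate=.2)
print(env.sense()['t'],env.sense()['joint_positions'])
env.movel(B(-.0273,-.0535,.05),R,rate=.12)
env.movel(B(-.0273,-.0535,.0095),R,rate=.06)
s=env.sense();print(s['t'],s['wrist_force'],s['joint_positions'],bf(s['ee_pos']))
effector.grasp(10)
s=env.sense();print(s['t'],s['gripper_width'],s['wrist_force'])
im,_=viewer.read_camera('wrist');cv2.imwrite('pics/h_wrist.png',im[:,:,::-1])
im,_=viewer.read_camera('scene');cv2.imwrite('pics/h_scene.png',cv2.resize(im[120:320,250:500,::-1],None,fx=3,fy=3))
E
```

```text
17.4667 [-0.375   0.4183  0.2984  1.7357 -0.1409  1.0078 -2.9133]
19.6917 [0.0988 0.6157 0.0109] [-0.3175  0.6747  0.2285  1.8344 -0.2333  0.6582 -2.8412] [-0.0271 -0.0536  0.0096]
20.7 0.02596726603177195 [0.1062 0.6941 0.6941]
```

View pics/h_wrist.png

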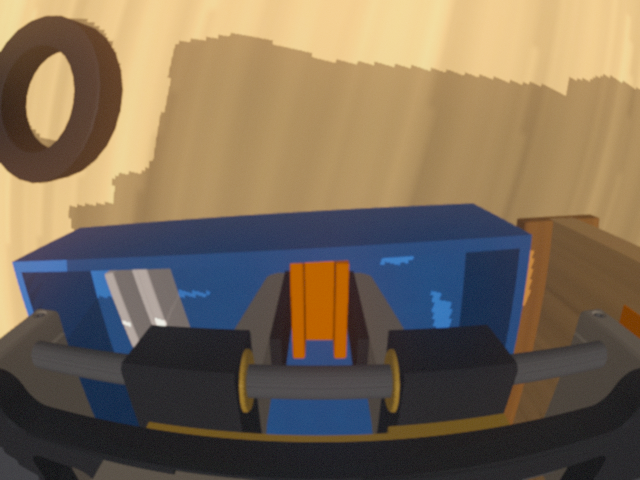

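View pics/h_scene.png

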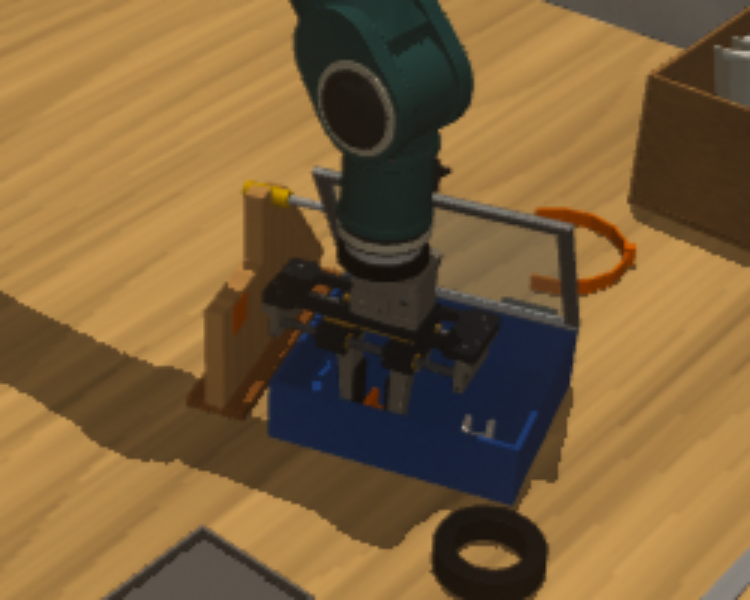

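The clip is held at 26.0 mm width, wrist view (320,310), and the white clip is untouched. I'll lift, go over the tray with the jaws on its diagonal so the open fingers clear its walls, and measure the tray from there.

```bash
python3 - <<'E'
from plan import *
p=np.array(env.sense()['ee_pos']);p[2]=.12;env.movel(p,rate=.12);p[2]=.2;env.movel(p,rate=.2)
print(env.sense()['gripper_width'])
p2=p+B(0,-.12)-B(0,0);env.movel(p2,rate=.2)
env.reach([t[0],t[1],.17],rot(np.radians(127)))
s=env.sense();print(s['t'],s['gripper_width'],s['wrist_force'],s['ee_pos'],s['joint_positions'])
im,W=wcloud();cv2.imwrite('pics/i_wrist.png',im[:,:,::-1])
print([r['at'] for r in tip_of('wrist','tray')[:2]])
def meas(W,n):
    x,y,z=W[...,0],W[...,1],W[...,2]
    m=(abs(x-t[0])<.1)&(abs(y-t[1])<.1)&(z>.009)&(z<.03);q=W[m]
    f=(abs(x-t[0])<.05)&(abs(y-t[1])<.06)&(z<.03)
    print(n,'rim',np.percentile(q[:,2],[50,90]),[np.percentile(q[:,k],[1,99]) for k in (0,1)],'floor',np.median(W[f][:,2]),len(q))
meas(W,'wrist')
for c in ('scene','side'): _,W=cloud(c);meas(W,c)
im,_=viewer.read_camera('scene');cv2.imwrite('pics/i_scene.png',im[:,:,::-1])
E
```

```text
0.02589719384952499
26.9083 0.02617290274484227 [0.4758 0.112  0.7969] [ 0.6446 -0.2076  0.1699] [ 0.9965  1.0085 -1.3323  1.5154  0.9867  1.4002  1.8186]
[]
wrist rim [0.0131 0.0144] [array([0.5841, 0.7412]), array([-0.2784, -0.1388])] floor 0.00336725548061495 2271
scene rim [0.0134 0.017 ] [array([0.5837, 0.74  ]), array([-0.2793, -0.1376])] floor 0.005058987895101508 658
side rim [0.0124 0.0187] [array([0.5573, 0.7363]), array([-0.2818, -0.1349])] floor 0.006250910493029949 622
```

View pics/i_wrist.png

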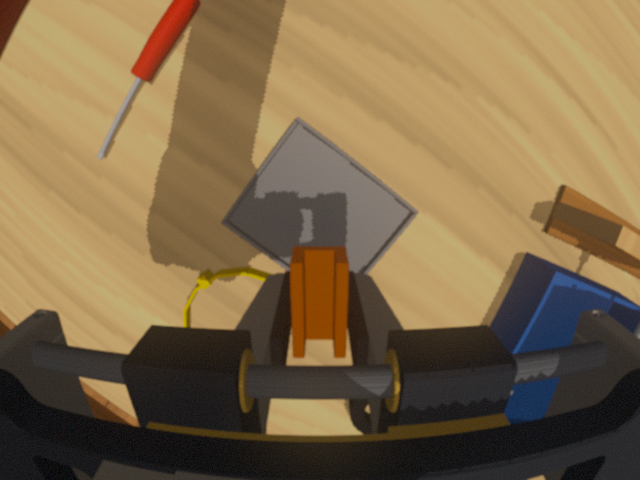

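View pics/i_scene.png

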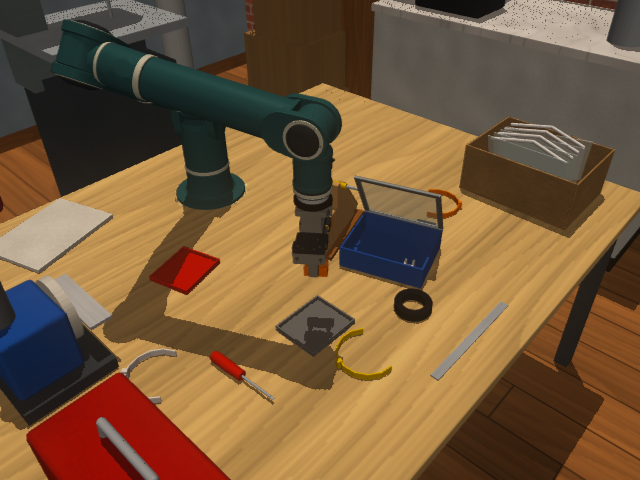

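The clip hangs level between the fingers over the grey tray. The rim is about 14 mm up and the floor about 4 mm, and the views agree on the tray's centre at (0.644, -0.208). I'll lower it gently.

```bash
python3 - <<'E'
from plan import *
R=rot(np.radians(127))
env.movel([t[0],t[1],.04],R,rate=.12)
f0=np.array(env.sense()['wrist_force'])
for z in (.0105,.0095,.0088,.0083):
    env.movel([t[0],t[1],z],R,rate=.03);s=env.sense();f=s['wrist_force']-f0;print(z,f,s['ee_pos'][2])
    if f[2]>1.0: break
effector.release(); s=env.sense();print(s['t'],s['gripper_width'],s['wrist_force'])
env.movel([t[0],t[1],.05],R,rate=.05);env.movel([t[0],t[1],.22],R,rate=.2)
im,W=wcloud();cv2.imwrite('pics/j_wrist.png',im[:,:,::-1])
for c in ['scene','side']:
    im,_=viewer.read_camera(c);cv2.imwrite(f'pics/j_{c}.png',im[:,:,::-1])
    for n in ('clip_orange','clip_white','roller','prop_saddle'): print(c,n,[(np.array(r['at']),bf(r['at']),r['score']) for r in tip_of(c,n)[:1]])
print(env.sense()['t'])
E
```

```text
0.0105 [-0.0425  0.2055  1.0198] 0.010737242508729806
30.5833 0.09209407958064171 [-0.0774  0.6008  0.4339]
scene clip_orange [(array([ 0.6449, -0.2068,  0.0012]), array([-0.0738, -0.3147,  0.0012]), 0.54)]
scene clip_white [(array([0.6909, 0.0854, 0.0038]), array([ 0.0615, -0.0517,  0.0038]), 0.49)]
scene roller [(array([0.4529, 0.0927, 0.1631]), array([-0.1623,  0.0299,  0.1631]), 0.81)]
scene prop_saddle [(array([0.6933, 0.0816, 0.0049]), array([ 0.0625, -0.056 ,  0.0049]), 0.63)]
side clip_orange [(array([ 0.6475, -0.2058,  0.0015]), array([-0.0711, -0.3146,  0.0015]), 0.7)]
side clip_white []
side roller [(array([0.4491, 0.0931, 0.1668]), array([-0.1657,  0.0315,  0.1668]), 0.78)]
side prop_saddle [(array([0.4455, 0.0938, 0.1579]), array([-0.1689,  0.0333,  0.1579]), 0.73)]
33.075
```

View pics/j_wrist.png

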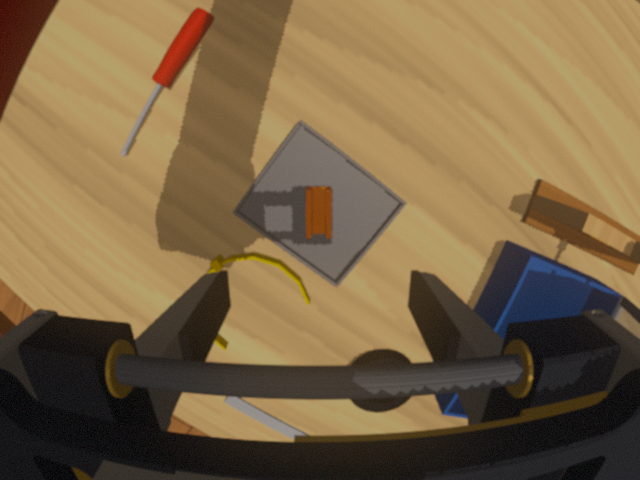

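View pics/j_scene.png

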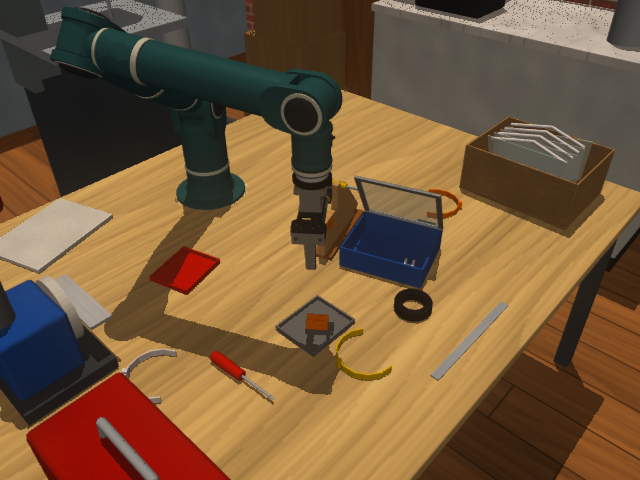

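View pics/j_side.png

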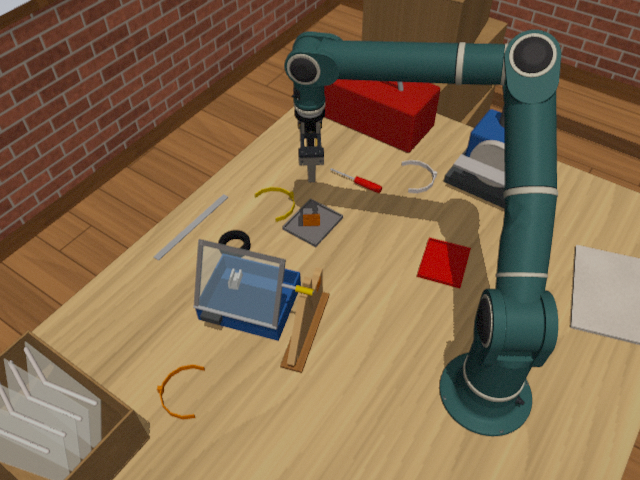

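The clip lies in the tray at wrist (318,213), well inside the walls. The roller is still in the saddle (side 303,290) and the white clip is still in the bin (side 234,278). I'll do one depth check of the clip, then hand in.

```bash
python3 - <<'E'
from plan import *
im,W=wcloud();cv2.imwrite('pics/k.png',cv2.resize(im[110:300,220:420,::-1],None,fx=3,fy=3,interpolation=cv2.INTER_CUBIC))
hsv=cv2.cvtColor(im,cv2.COLOR_RGB2HSV).astype(int)
m=(hsv[...,0]<22)&(hsv[...,1]>120)&(abs(W[...,0]-t[0])<.05)&(abs(W[...,1]-t[1])<.05)&(W[...,2]>.005);q=W[m]
print(np.percentile(q[:,2],[2,10,30,50,70,90,98]),cv2.minAreaRect(q[:,:2].astype(np.float32)),env.sense()['gripper_width'])
a=np.radians(37);l=(q[:,:2]-[t[0],t[1]])@[-np.sin(a),np.cos(a)]
for lo in np.arange(-.015,.015,.003):
    k=(l>=lo)&(l<lo+.003); print(round(lo,3),k.sum(),np.median(q[k,2]) if k.any() else None)
E
```

```text
[0.0089 0.0271 0.2468 0.2781 0.3341 0.342  0.347 ] ((0.6456606388092041, -0.20890672504901886), (0.05490066856145859, 0.13298213481903076), 37.183231353759766) 0.09179587825898515
-0.015 163 0.028096498033584993
-0.012 216 0.027822407220576148
-0.009 208 0.027379250349913814
-0.006 267 0.010662571820887451
-0.003 310 0.33399297216634916
-0.0 324 0.3338514325956666
0.003 326 0.3336874107742782
0.006 349 0.3336907011324114
0.009 344 0.33373339607668384
0.012 181 0.3400071864477516
```

View pics/k.png

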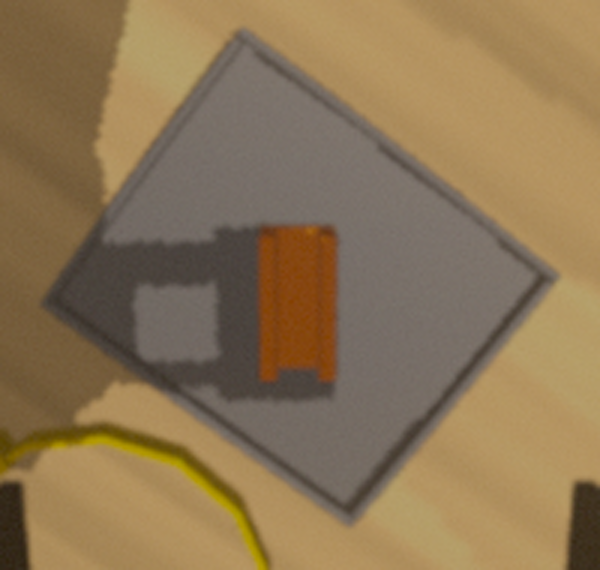

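The crop shows the clip at (297,305) with both side walls up and the channel open between them. Depth puts the walls about 28 mm up and the trough about 10 mm; the 0.33 m readings are gripper parts in orange hues. I'm handing in.

```bash
python3 - <<'E'
from station import *
print(workorder.finish_job(), env.sense()['t'])
E
```

```text
the job is handed in; nothing more can be done
the job is handed in; nothing more can be done
```

The job is done and handed in at about 33 s of the 69 s allowed, with no verdict reported. The prop holds the flap open by itself, and the orange clip is in the grey tray.

- **Prop:** I gripped it by its tail, lined it up with the roller and pushed it in until the roller dropped into the saddle. After I let go, two cameras put the roller at bin y of about +31 mm, 163–167 mm up, against the 33 mm and 164 mm expected. The wrist picture taken before I let go showed it between the back stop and the crest.
- **Orange clip:** I lifted it out past the white clip and set it down in the tray with about 1 N of contact. It sat up to 2 mm above the floor when I opened the fingers. It lies flat with the channel upwards, walls about 28 mm up and trough about 10 mm, well inside the tray's walls.
- **Everything else:** The white clip is still in the bin at about (62, -52) mm. The bands, tape, driver and red tray look unmoved in the pictures; I didn't measure them again.

**Checks that disagreed or failed:**
- The scene camera's last saddle reading landed on the white clip, a false detection. The side camera's reading agreed with the roller's position.
- The side camera missed the white clip in its last search, though it shows clearly in the picture.
- The wrist force showed no clear drop when the roller went over the crest, so I judged the seating by the pictures and the roller's height.

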